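Grade the bearing balls

ROBOT

A 6-joint arm with a two-finger parallel gripper is mounted at the origin on the work surface. World frame = base frame: x ahead of the robot, y to its left, z up, the work surface at z = 0. Lengths are in m, angles in rad, forces in N, time in s.
With the tool pointing down it reaches from about 0.35 to 0.975 m from the base axis. Payload 4.9 kg.
Tool frame: the origin (TCP) lies at the very end of the fingers, on their centre line; the grasp point (between the pads) lies manip.grip_point_offset behind it (manip.grip_point_offset is the distance from the TCP to the grasp point, in m); z points along the fingers, y is the line along which they close (so a half turn about z gives the same grasp; the last joint's range is limited). The gripper opens to 85 mm and grips with 20 to 120 N. Pads are 22 mm wide; open, the fingers measure 114 mm over their backs; the gripper's body (76 mm by 85 mm) begins 54 mm behind the grasp point. The pads swing forward as they close: fully open they stand 13 mm farther back than shut.
Start: joints at [1.179, 0.053, 1.613, -0, 1.476, -0.119], TCP at [0.168, 0.602, 0.231] pointing down, gripper open.
Joint ranges: [-3.01, 3.01], [-1.01, 2.22], [0.06, 2.58], [-1.02, 4.17], [0.09, 2.62], [-3.14, 3.14]. Speed limits (rad/s): [2.57, 2.57, 3.14, 3.14, 3.14, 3.14].

INTERFACE

Orientations are given as a unit quaternion [w, x, y, z].
In Python, from plant import manip gives the robot as it stands.
- The arm moves only by the shell command python3 -m crank 'ROWS' [OPENING]. ROWS is JSON, a list of rows, each an object of numbers: "x", "y", "z": the shift along the tool's x, y, z in cm; "turn": the turn about the tool's z in rad. In form: [{"x": .., "y": .., "z": .., "turn": ..}, ...]. A call has 1 to 5 rows; each row shifts and turns the commanded pose from where the row before left it, along the tool's axes as they then stand; what a row does not reach is not made up. A row lasts 1/10 s, in which the tool goes at most 50 mm and 8.59 degrees, less where a joint would pass 70% of its speed; a pose out of reach is approached as far as the arm can. A call with a gripper value outside its range is refused whole. OPENING is the opening in per cent of the stroke, from 0 (shut) to 100 (fully open), set as the call begins (- or left out, the last holds). The fingers move at their own pace and stop on an object; the grip force is fixed at half the most. Time passes only in rows, so rows that do not move let the fingers close. It gives the time, the measured TCP pose, the force, the opening and the grip force at its end, in the units of the state.
- manip.state(): the state, without advancing time (a new reading comes with each control period).
- manip.grab_frame(name): name is "scene" or "top"; returns (picture, depth): 400x640x3 uint8, red, green, blue; 400x640 float32, m along the optical axis (not along the pixel's ray), 0 where there is no reading.
- manip.camera_model(name): a dict with "mtx" (3x3 intrinsics, pixels), "world_to_cam" (4x4, takes a point from world to camera coordinates). Camera axes: x right, y down, z forward; pixel columns grow to the right and rows downward; lengths in m; the calibration is good to about 2 mm. A picture is of the moment at which its call begins. camera_model takes no time and is no camera call.
- manip.job_done(): hands the job in; it is judged then, once.
The state is a dict: "time": time; "joint_pos": joint angles; "joint_vel": joint speeds; "joint_efforts": joint torques, N m; "tool_pos": TCP position; "tool_rot": TCP orientation; "contact_force": force on the tool from outside, world axes, zero at the start; "ft_torque": the same for the moment, N m; "gripper_width": opening from 0.0 (shut) to 1.0 (fully open); "grasp_force": force on a finger pad.
Only numpy, scipy, OpenCV 4.12 (cv2) and the standard library are available. Lean on these libraries where they do the work, as an engineer would, in place of code of your own. Each camera call takes 0.05 s, during which the arm holds its last target. There are 200 camera calls.

TASK

Pick up the scoop of mixed steel balls by its handle and slowly tip them all onto the middle of the pan at the high end of the sorter, so that the small balls end up in its side tray and the large ones in its end tray. Then stand the empty scoop upright in the middle of the black rubber mat and let go. Leave the pulley, wrench and can alone.

Things in the scene. Friction and masses are not known exactly. Their poses are not given: they have to be found in the camera images.
- scoop_grip (a point): Centre of the scoop's handle: a level wooden bar across the scoop (along y), 12 mm thick in x, 20 mm tall, 80 mm long, over the scoop's middle, 88 mm above its flat underside. The loose dark steel scoop is 130 x 86 mm, walls 48 mm high on three sides, about 0.3 kg, and holds seven balls (0.39 kg). Scoop axes: x from open mouth to closed back.
- scoop_lip (a point): Middle of the lip of the scoop's floor at its open mouth, 65 mm in -x and 62 mm below the handle's centre, 26 mm above the underside's front edge; axes as the scoop's. The inner floor rises 10 degrees from the back to this lip, so the balls lie at the back while the scoop is level; tipped mouth down by over 10 degrees they start to roll out, by 35 degrees all are out.
- sorter: Fixed ball sorter of grey and bare sheet metal, 312 mm long (x); origin under its middle on the bench, x up its slope, z up. A smooth pan at its high +x end slopes 14 degrees down to -x onto five 19 mm steel rods (x +55 to -80 mm) with 18 mm gaps; three low fins part four lanes all along: 15 mm balls drop through and roll out sideways to +y, 30 mm balls ride the rods and fall off their low end.
- pan (a point): Point on the surface of the sorter's pan where the balls are to be tipped: on its centre line, 45 mm from its high end, 129 mm above the bench; axes as the sorter's (x level). The pan is 95 mm long, 148 mm wide inside, its side walls 37 mm and the three lengthwise lane fins 11 mm high; the low wall at its high end (x +45 mm from here) tops out 149 mm above the bench, the side walls there 176 mm.
- side_tray (a point): Centre of the floor of the sorter's side tray, for the small balls: inside 135 mm (x) by 65 mm (y), floor 4 mm above the bench, walls 45 mm high; axes as the sorter's.
- end_tray (a point): Centre of the floor of the sorter's end tray at its low end, for the large balls: inside 73 mm (x) by 148 mm (y), floor 4 mm above the bench, walls 65 mm high; axes as the sorter's.
- mat: Fixed black rubber mat lying on the bench, 160 x 130 x 4 mm, origin at the centre of its underside, x along its length.
- pulley: Loose dark steel V-belt pulley, 68 mm across, 38 mm high, standing on the bench; origin at the centre of its underside. A bystander.
- wrench: Loose steel wrench 180 mm long lying on the bench, a bystander; its origin is under it.
- grease: Loose can, 70 mm across, 90 mm high, upright; origin at the centre of its underside. A bystander.
- large0_center (a point): Centre of a large steel ball, 30 mm across, 111 g; starts in the scoop.
- large1_center (a point): Centre of a large steel ball, 30 mm across, 111 g; starts in the scoop.
- large2_center (a point): Centre of a large steel ball, 30 mm across, 111 g; starts in the scoop.
- small0_center (a point): Centre of a small steel ball, 15 mm across, 14 g; starts in the scoop.
- small1_center (a point): Centre of a small steel ball, 15 mm across, 14 g; starts in the scoop.
- small2_center (a point): Centre of a small steel ball, 15 mm across, 14 g; starts in the scoop.
- small3_center (a point): Centre of a small steel ball, 15 mm across, 14 g; starts in the scoop.
There are look-alikes about, which are no part of the job. There is more than one size of the mat; the one meant has the size given above. What is shaped like the part that bears scoop_grip but green is not meant.

How it is judged:
By the outcome, as a careful person would: the job done as asked, in the order asked, and still so for the second after the job is handed in, with the robot touching nothing.
It also fails if it takes over 70 s, if anything falls off the work surface, if the arm or the gripper's body presses on something with over 40 N, if the wrist force passes 120 N, or if a joint passes its speed limit or range.

## Working session

There is one attempt and no reset: what is moved stays moved. The work goes in short steps, Python scripts to look and compute and a shell command to move; the robot and the scene stay as the last step left them, time stands still between calls to the robot, and variables do not carry over. Pictures are saved under pics/ and viewed, at most 10 in all, crops included, and the job is handed in when it is done.

```bash
mkdir -p pics; ls; python3 - <<'E'
from plant import manip
import cv2,numpy as np
print(manip.state()['tool_pos'],manip.state()['tool_rot'],manip.grip_point_offset)
for n in("scene","top"):
    p,d=manip.grab_frame(n); cv2.imwrite(f"pics/{n}0.png",p[:,:,::-1]); np.save(f"{n}0.npy",d)
    c=manip.camera_model(n);print(n,np.round(c["mtx"],1).tolist(),np.round(c["world_to_cam"],3).tolist())
E
```

```text
pics
[0.16815375 0.6013208  0.23006496] [-2.60206884e-04  1.35964315e-01  9.90713207e-01 -9.89225142e-04] 0.0187
scene [[515.9, 0.0, 320.3], [0.0, 515.9, 207.0], [0.0, 0.0, 1.0]] [[0.429, 0.903, 0.018, -0.183], [0.664, -0.302, -0.684, -0.314], [-0.612, 0.305, -0.729, 1.829], [0.0, 0.0, 0.0, 1.0]]
top [[364.6, 0.0, 317.7], [0.0, 364.6, 200.5], [0.0, 0.0, 1.0]] [[-0.008, -1.0, -0.029, -0.048], [-0.994, 0.011, -0.105, 0.586], [0.106, 0.028, -0.994, 0.881], [0.0, 0.0, 0.0, 1.0]]
```

View pics/top0.png

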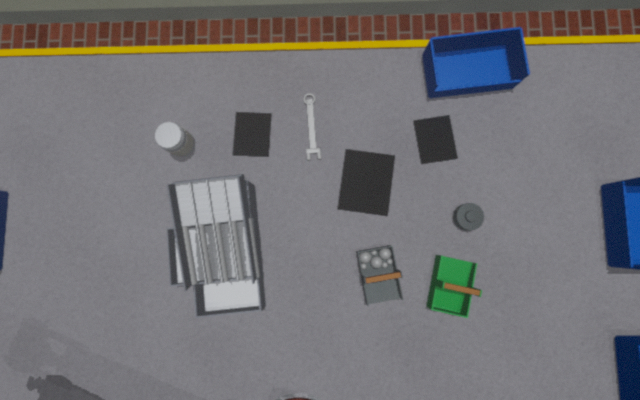

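View pics/scene0.png

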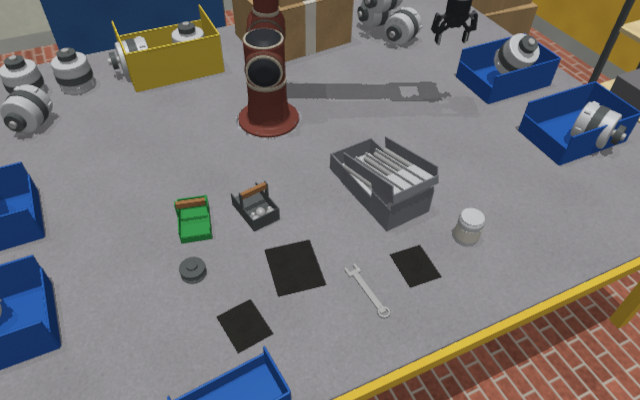

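The top view shows the loaded dark scoop at (380,275) and its green look-alike at (453,287). There are three mats, at (252,134), (436,139) and (367,182). The sorter's pan is at (210,200), its end tray at (228,297) and its side tray at (178,257). The dark scoop is the one meant because it holds the balls, and the largest mat (367,182) looks right. I'll confirm both in a crop and with numbers.

```bash
cat > h.py <<'E'
import numpy as np,cv2
from plant import manip
def w(n,d,u,v,z=None):
    c=manip.camera_model(n);K=c["mtx"];T=np.linalg.inv(c["world_to_cam"])
    r=np.linalg.inv(K)@np.array([u,v,1.])
    if z is None:
        p=r*d[int(round(v)),int(round(u))]; return T[:3,:3]@p+T[:3,3]
    rw=T[:3,:3]@r; return T[:3,3]+rw*(z-T[2,3])/rw[2]
def px(n,P):
    c=manip.camera_model(n);P=np.atleast_2d(P);q=(c["world_to_cam"]@np.c_[P,np.ones(len(P))].T)[:3];q=c["mtx"]@q;return (q[:2]/q[2]).T
E
python3 - <<'E'
import cv2,numpy as np
from h import *
a=cv2.imread("pics/top0.png");b=cv2.imread("pics/scene0.png")
x=cv2.resize(a[225:325,340:490],None,fx=5.2,fy=5.2,interpolation=cv2.INTER_CUBIC)[:, :400]
y=cv2.resize(b[165:255,165:290],None,fx=3.2,fy=3.2,interpolation=cv2.INTER_CUBIC)
y=cv2.resize(b[172:236,222:290],None,fx=5.85,fy=5.85,interpolation=cv2.INTER_CUBIC)
H=max(x.shape[0],y.shape[0]);f=lambda i:np.pad(i,((0,H-i.shape[0]),(0,0),(0,0)))
cv2.imwrite("pics/crop1.png",np.hstack([f(x),f(y)]))
d=np.load("top0.npy")
for nm,(u0,v0,u1,v1) in dict(m1=(228,105,280,162),m2=(410,110,462,168),m3=(332,144,400,222)).items():
    g=cv2.cvtColor(a,cv2.COLOR_BGR2GRAY)[v0:v1,u0:u1]
    c=max(cv2.findContours((g<48).astype(np.uint8),cv2.RETR_EXTERNAL,cv2.CHAIN_APPROX_NONE)[0],key=cv2.contourArea)
    P=np.array([w("top",d,q[0][0]+u0,q[0][1]+v0,.004)[:2] for q in c],np.float32)
    print(nm,cv2.minAreaRect(P*1000), g.min(),np.median(g))
E
```

```text
m1 ((783.3458862304688, 156.86424255371094), (0.0, 0.0), 0.0) 47 77.5
m2 ((790.5250854492188, -376.84906005859375), (38.36785125732422, 21.449508666992188), 88.99638366699219) 41 61.0
m3 ((596.2831420898438, -188.00527954101562), (7.574793815612793, 17.532928466796875), 10.763396263122559) 42 55.0
```

View pics/crop1.png

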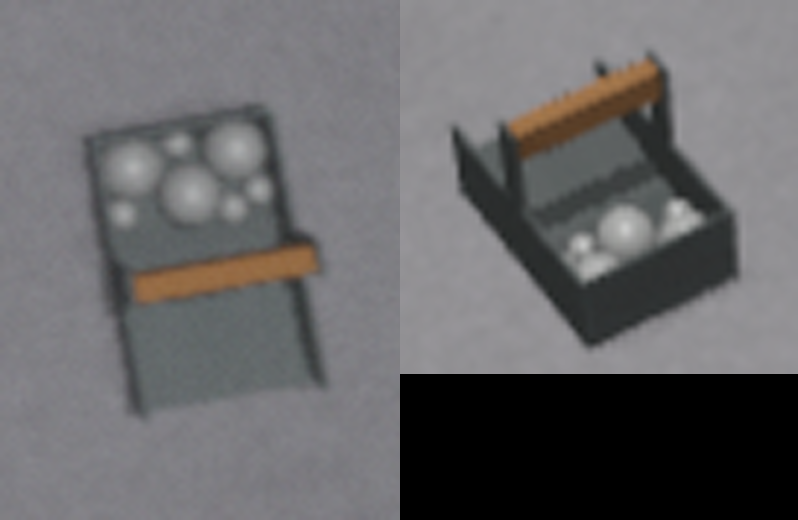

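The crop confirms the dark scoop with its balls at the back (+x) and its mouth towards the robot. Posts stand outside both ends of the bar, so it can only be gripped across its 12 mm thickness. The moves can't tilt the tool. My plan is to hold the bar shallowly, catch the scoop's front face on the outside of the sorter's high-end wall, and move the handle in an arc over it so the scoop tips in the grip. Next I'll measure the handle, sorter and mats.

```bash
python3 - <<'E'
import cv2,numpy as np
from h import *
a=cv2.imread("pics/top0.png");d=np.load("top0.npy");g=cv2.cvtColor(a,cv2.COLOR_BGR2GRAY)
g=cv2.GaussianBlur(g,(5,5),0)
for nm,(u0,v0,u1,v1) in dict(m1=(226,104,278,162),m2=(408,108,464,170),m3=(330,142,402,222)).items():
    s=g[v0:v1,u0:u1];_,m=cv2.threshold(s,0,255,cv2.THRESH_BINARY_INV+cv2.THRESH_OTSU)
    c=max(cv2.findContours(m,cv2.RETR_EXTERNAL,cv2.CHAIN_APPROX_NONE)[0],key=cv2.contourArea)
    P=np.array([w("top",d,q[0][0]+u0,q[0][1]+v0,.004)[:2] for q in c],np.float32)
    print(nm,cv2.minAreaRect(P*1000))
# handle
hsv=cv2.cvtColor(a,cv2.COLOR_BGR2HSV);m=cv2.inRange(hsv,(5,100,60),(20,255,255));m[:,:350]=0;m[:,415:]=0;m[:250]=0;m[320:]=0
vs,us=np.nonzero(m);P=np.array([w("top",d,u,v) for u,v in zip(us,vs)]);z=np.median(P[P[:,2]>.07,2]);print("bar top z",z,len(us))
P=np.array([w("top",d,u,v,.098)[:2] for u,v in zip(us,vs)],np.float32);print("bar",cv2.minAreaRect(P*1000),P.mean(0))
# sorter cloud
V,U=np.mgrid[165:320,160:270];Q=np.array([w("top",d,u,v) for u,v in zip(U.ravel(),V.ravel())])
np.save("sorter.npy",Q)
s=Q[Q[:,2]>.012];print("outline",cv2.minAreaRect((s[:,:2]*1000).astype(np.float32)),s[:,2].max())
for u in (195,212,228): print([ (v,)+tuple(np.round(w("top",d,u,v),3)) for v in range(172,215,3)])
E
```

```text
m1 ((766.8359375, 120.12678527832031), (95.86428833007812, 118.88560485839844), 86.73502349853516)
m2 ((745.2739868164062, -357.96966552734375), (118.17942810058594, 95.48674774169922), 7.810569763183594)
m3 ((635.455322265625, -177.46937561035156), (129.2643280029297, 159.71585083007812), 81.55977630615234)
bar top z 0.09935549891898587 185
bar ((403.14019775390625, -200.52093505859375), (12.548812866210938, 77.5998764038086), 10.857315063476562) [ 0.40329632 -0.20089543]Traceback (most recent call last):
  File "<stdin>", line 15, in <module>
  File "h.py", line 4, in w
    c=manip.camera_model(n);K=c["mtx"];T=np.linalg.inv(c["world_to_cam"])
ValueError: time passes only in moves, steps and waits
```

```bash
python3 - <<'E'
import cv2
a=cv2.imread("pics/top0.png");cv2.imwrite("pics/crop2.png",cv2.resize(a[165:320,160:270],None,fx=3.8,fy=3.8,interpolation=cv2.INTER_CUBIC))
E
python3 -m crank 2>&1 | tail -5
```

```text
invalid input
```

View pics/crop2.png

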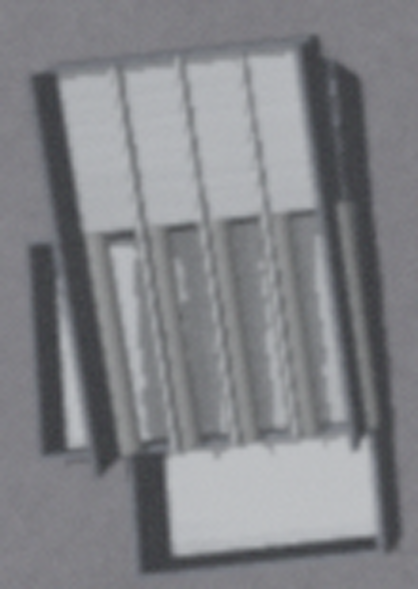

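```bash
cat > h.py <<'E'
import numpy as np,cv2
from plant import manip
C={n:manip.camera_model(n) for n in("scene","top")}
def cloud(n,d,box):
    u0,v0,u1,v1=box;V,U=np.mgrid[v0:v1,u0:u1];Z=d[v0:v1,u0:u1]
    K=C[n]["mtx"];T=np.linalg.inv(C[n]["world_to_cam"])
    p=np.stack([(U-K[0,2])/K[0,0]*Z,(V-K[1,2])/K[1,1]*Z,Z],-1);return p@T[:3,:3].T+T[:3,3]
def w(n,u,v,z):
    T=np.linalg.inv(C[n]["world_to_cam"]);rw=T[:3,:3]@np.linalg.inv(C[n]["mtx"])@np.array([u,v,1.]);return T[:3,3]+rw*(z-T[2,3])/rw[2]
def px(n,P):
    P=np.atleast_2d(P);q=C[n]["mtx"]@(C[n]["world_to_cam"]@np.c_[P,np.ones(len(P))].T)[:3];return (q[:2]/q[2]).T
E
python3 - <<'E'
from h import *
d=np.load("top0.npy");Q=cloud("top",d,(160,165,270,320))
for u,v in [(40,72),(55,70),(300,43),(313,38)]:
    for z in(.149,.176): print((u,v),z,w("top",160+u/3.8,165+v/3.8,z).round(4))
s=Q.reshape(-1,3);s=s[s[:,2]>.02];print("outline",cv2.minAreaRect((s[:,:2]*1000).astype(np.float32)),s[:,2].max())
for u in (20,35,52,60,75): print(160+u,[tuple((Q[v,u]*1000).round().astype(int)) for v in range(8,48,3)])
E
```

```text
(40, 72) 0.149 [0.6131 0.2684 0.149 ]
(40, 72) 0.176 [0.6089 0.2565 0.176 ]
(55, 70) 0.149 [0.6142 0.2596 0.149 ]
(55, 70) 0.176 [0.6099 0.248  0.176 ]
(300, 43) 0.149 [0.6282 0.1164 0.149 ]
(300, 43) 0.176 [0.6235 0.1097 0.176 ]
(313, 38) 0.149 [0.6311 0.1089 0.149 ]
(313, 38) 0.176 [0.6262 0.1025 0.176 ]
outline ((464.9476318359375, 162.01123046875), (351.1738586425781, 333.0189208984375), 52.28498840332031) 0.9365438583996862
180 [(np.int64(666), np.int64(310), np.int64(-2)), (np.int64(657), np.int64(309), np.int64(2)), (np.int64(649), np.int64(309), np.int64(1)), (np.int64(617), np.int64(247), np.int64(150)), (np.int64(612), np.int64(250), np.int64(142)), (np.int64(605), np.int64(251), np.int64(140)), (np.int64(599), np.int64(251), np.int64(138)), (np.int64(592), np.int64(253), np.int64(134)), (np.int64(585), np.int64(252), np.int64(136)), (np.int64(579), np.int64(253), np.int64(132)), (np.int64(573), np.int64(254), np.int64(130)), (np.int64(566), np.int64(253), np.int64(131)), (np.int64(559), np.int64(254), np.int64(127)), (np.int64(552), np.int64(254), np.int64(128))]
195 [(np.
[... 1930 characters left out ...]
4(552), np.int64(165), np.int64(123))]
235 [(np.int64(664), np.int64(165), np.int64(-2)), (np.int64(629), np.int64(125), np.int64(149)), (np.int64(624), np.int64(128), np.int64(139)), (np.int64(617), np.int64(127), np.int64(140)), (np.int64(611), np.int64(128), np.int64(138)), (np.int64(604), np.int64(128), np.int64(135)), (np.int64(598), np.int64(128), np.int64(135)), (np.int64(592), np.int64(130), np.int64(130)), (np.int64(584), np.int64(129), np.int64(132)), (np.int64(578), np.int64(130), np.int64(126)), (np.int64(572), np.int64(130), np.int64(126)), (np.int64(565), np.int64(131), np.int64(124)), (np.int64(558), np.int64(130), np.int64(125)), (np.int64(552), np.int64(131), np.int64(122))]
```

The mat at (367,182) measures 160x130 mm, so it is the one meant; the other two are about 119x96 mm. The crop shows the pan's high-end wall along crop row ~40–70, with the sorter yawed about 5.6°. The wall top centre is near (0.622, 0.186). The bar is at (0.403, -0.2005) with yaw 10.9°. I'll move to it now.

```bash
python3 -m crank '[{"z":-1,"turn":0.148},{"z":-1,"turn":0.148},{"z":-1,"turn":0.148},{"z":-1,"turn":0.148},{"z":-1,"turn":0.148}]' 100
python3 -m crank '[{"y":2,"x":-2,"turn":0.148},{"y":3,"x":-3,"turn":0.148},{"y":3,"x":-3,"turn":0.074},{"y":3,"x":-3},{"y":3,"x":-3}]'
python3 -m crank '[{"y":3,"x":-3.2},{"y":3,"x":-3.2},{"y":2,"x":-3.5},{"x":-4},{"x":-4}]'
python3 -m crank '[{"x":-4.5},{"x":-4.5,"y":-1},{"x":-4.5,"y":-1},{"x":-4.5,"y":-1},{"x":-4.5,"y":-1}]'
```

```text
schema error: expected keys x, y, z, turn
schema error: expected keys x, y, z, turn
schema error: expected keys x, y, z, turn
schema error: expected keys x, y, z, turn
```

All four keys are required in each row.

```bash
python3 -m crank '[{"x":0,"y":0,"z":-1,"turn":0.148},{"x":0,"y":0,"z":-1,"turn":0.148},{"x":0,"y":0,"z":-1,"turn":0.148},{"x":0,"y":0,"z":-1,"turn":0.148},{"x":0,"y":0,"z":-1,"turn":0.148}]' 100
python3 -m crank '[{"y":2,"x":-2,"z":0,"turn":0.148},{"y":3,"x":-3,"z":0,"turn":0.148},{"y":3,"x":-3,"z":0,"turn":0.074},{"y":3,"x":-3,"z":0,"turn":0},{"y":3,"x":-3,"z":0,"turn":0}]'
python3 -m crank '[{"y":3,"x":-3.2,"z":0,"turn":0},{"y":3,"x":-3.2,"z":0,"turn":0},{"y":2,"x":-3.5,"z":0,"turn":0},{"x":-4,"y":0,"z":0,"turn":0},{"x":-4,"y":0,"z":0,"turn":0}]'
python3 -m crank '[{"x":-4.5,"y":0,"z":0,"turn":0},{"x":-4.5,"y":-1,"z":0,"turn":0},{"x":-4.5,"y":-1,"z":0,"turn":0},{"x":-4.5,"y":-1,"z":0,"turn":0},{"x":-4.5,"y":-1,"z":0,"turn":0}]'
```

```text
time: 0.6
tool_pos: [0.1683, 0.6016, 0.2809]
tool_rot: [0.0, 0.488, 0.873, -0.001]
contact_force: [0.5, -0.3, 1.2]
gripper_width: 1.002
grasp_force: 0.0
time: 1.1
tool_pos: [0.3433, 0.5098, 0.2806]
tool_rot: [-0.0, 0.638, 0.77, -0.001]
contact_force: [-0.4, 0.9, 0.0]
gripper_width: 1.001
grasp_force: 0.0
time: 1.6
tool_pos: [0.4548, 0.3484, 0.2804]
tool_rot: [-0.0, 0.638, 0.77, -0.001]
contact_force: [-0.6, 0.2, -0.5]
gripper_width: 0.998
grasp_force: 0.0
time: 2.1
tool_pos: [0.4565, 0.1199, 0.2808]
tool_rot: [-0.0, 0.637, 0.77, -0.0]
contact_force: [0.5, -0.2, 0.8]
gripper_width: 0.999
grasp_force: 0.0
```

```bash
python3 -m crank '[{"x":-4.5,"y":-1.5,"z":0,"turn":0},{"x":-4.5,"y":-1.5,"z":0,"turn":0},{"x":-4.5,"y":-1.5,"z":0,"turn":0},{"x":-4.5,"y":-1.5,"z":0,"turn":0},{"x":-4.5,"y":-1.5,"z":0,"turn":0}]'
python3 -m crank '[{"x":-4.5,"y":-1.6,"z":0,"turn":0},{"x":-3.5,"y":-2.1,"z":2,"turn":0},{"x":0,"y":0,"z":3,"turn":0},{"x":0,"y":0,"z":3,"turn":0},{"x":0,"y":0,"z":2,"turn":0}]'
```

```text
time: 2.6
tool_pos: [0.4246, -0.1151, 0.281]
tool_rot: [0.0, 0.638, 0.77, 0.0]
contact_force: [0.4, 0.4, 0.4]
gripper_width: 0.999
grasp_force: 0.0
time: 3.1
tool_pos: [0.4027, -0.1987, 0.1784]
tool_rot: [-0.002, 0.638, 0.77, -0.0]
contact_force: [0.2, -0.5, 0.1]
gripper_width: 1.002
grasp_force: 0.0
```

```bash
python3 -m crank '[{"x":0,"y":0,"z":2.5,"turn":0},{"x":0,"y":0,"z":2.5,"turn":0},{"x":0,"y":0,"z":2.5,"turn":0},{"x":0,"y":0,"z":1.5,"turn":0},{"x":0,"y":0,"z":0,"turn":0}]'
python3 - <<'E'
from h import *
p,d=manip.grab_frame("scene");cv2.imwrite("pics/s1.png",cv2.resize(p[120:250,200:330,::-1],None,fx=4.5,fy=4.5))
print(px("scene",[.4033,-.2007,.088])[0],px("scene",manip.state()["tool_pos"])[0])
E
```

```text
time: 3.6
tool_pos: [0.402, -0.1975, 0.0881]
tool_rot: [-0.003, 0.638, 0.77, -0.0]
contact_force: [-0.1, -0.0, -0.1]
gripper_width: 1.0
grasp_force: 0.0
[253.12988588 190.6492628 ] [253.86918882 189.8539792 ]
```

View pics/s1.png

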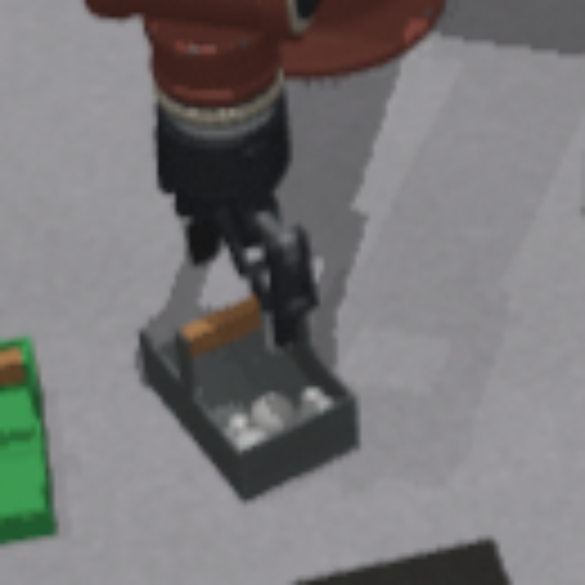

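The fingers straddle the bar: the near finger is at crop (295,300) and the bar at (220,328). I'll go 4 mm lower, close, and lift a little.

```bash
python3 -m crank '[{"x":-0.2,"y":0,"z":0.4,"turn":0},{"x":0,"y":0,"z":0,"turn":0},{"x":0,"y":0,"z":0,"turn":0},{"x":0,"y":0,"z":0,"turn":0},{"x":0,"y":0,"z":0,"turn":0}]' 0
python3 -m crank '[{"x":0,"y":0,"z":0,"turn":0},{"x":0,"y":0,"z":0,"turn":0},{"x":0,"y":0,"z":0,"turn":0},{"x":0,"y":0,"z":0,"turn":0},{"x":0,"y":0,"z":0,"turn":0}]'
python3 -m crank '[{"x":0,"y":0,"z":-0.3,"turn":0},{"x":0,"y":0,"z":-0.4,"turn":0},{"x":0,"y":0,"z":-0.6,"turn":0},{"x":0,"y":0,"z":-0.7,"turn":0},{"x":0,"y":0,"z":0,"turn":0}]'
```

```text
time: 4.15
tool_pos: [0.4044, -0.2012, 0.0878]
tool_rot: [0.0, 0.638, 0.77, -0.0]
contact_force: [-3.7, -1.0, 4.0]
gripper_width: 0.145
grasp_force: 2.1
time: 4.65
tool_pos: [0.4044, -0.2014, 0.0877]
tool_rot: [0.0, 0.638, 0.77, -0.001]
contact_force: [-4.0, -3.9, 4.4]
gripper_width: 0.117
grasp_force: 60.4
time: 5.15
tool_pos: [0.4052, -0.2012, 0.1085]
tool_rot: [0.001, 0.638, 0.77, 0.0]
contact_force: [0.9, 0.1, -5.1]
gripper_width: 0.121
grasp_force: 59.2
```

```bash
python3 -m crank '[{"x":0,"y":0,"z":-1,"turn":0},{"x":0,"y":0,"z":-2,"turn":0},{"x":0,"y":0,"z":-2,"turn":0},{"x":0,"y":0,"z":-2,"turn":0},{"x":0,"y":0,"z":-2,"turn":0}]'
python3 -m crank '[{"x":0,"y":0,"z":-2,"turn":0},{"x":0,"y":0,"z":-2,"turn":0},{"x":0,"y":0,"z":-2,"turn":0},{"x":0,"y":0,"z":-2,"turn":0},{"x":0,"y":0,"z":-1,"turn":0}]'
python3 - <<'E'
from h import *
p,d=manip.grab_frame("scene");cv2.imwrite("pics/s2.png",cv2.resize(p[60:210,180:330,::-1],None,fx=4,fy=4))
E
```

```text
time: 5.65
tool_pos: [0.4043, -0.2008, 0.1985]
tool_rot: [0.0, 0.638, 0.77, 0.0]
contact_force: [0.3, -0.5, -7.0]
gripper_width: 0.116
grasp_force: 59.1
time: 6.15
tool_pos: [0.405, -0.2012, 0.29]
tool_rot: [0.002, 0.638, 0.77, 0.0]
contact_force: [0.9, -0.1, -6.9]
gripper_width: 0.118
grasp_force: 59.2
```

View pics/s2.png

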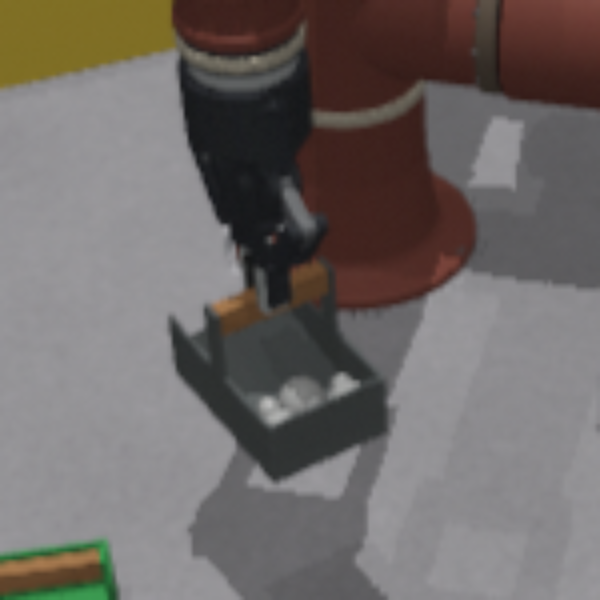

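The scoop is held level with the balls at the back (crop (300,390)). I'll carry it to the staging pose beyond the high end, turned to match the sorter.

```bash
python3 -m crank '[{"x":0,"y":0,"z":0,"turn":0.03},{"x":0,"y":0,"z":0,"turn":0.04},{"x":0,"y":0,"z":0,"turn":0.02},{"x":0.7,"y":0.7,"z":0,"turn":0},{"x":1.4,"y":1.3,"z":0,"turn":0}]'
python3 -m crank '[{"x":2,"y":2,"z":0,"turn":0},{"x":2.2,"y":2.1,"z":0,"turn":0},{"x":2.2,"y":2.1,"z":0,"turn":0},{"x":2.2,"y":2.1,"z":0,"turn":0},{"x":2.2,"y":2.1,"z":0,"turn":0}]'
python3 -m crank '[{"x":2.2,"y":2.1,"z":0,"turn":0},{"x":2.2,"y":2.1,"z":0,"turn":0},{"x":2.2,"y":2.1,"z":0,"turn":0},{"x":2.2,"y":2.1,"z":0,"turn":0},{"x":2.2,"y":2.1,"z":0,"turn":0}]'
python3 -m crank '[{"x":2.2,"y":2.1,"z":0,"turn":0},{"x":2.2,"y":2.1,"z":0,"turn":0},{"x":2,"y":2,"z":0,"turn":0},{"x":1.4,"y":1.4,"z":0,"turn":0},{"x":0.7,"y":0.7,"z":0,"turn":0}]'
python3 -m crank '[{"x":0,"y":0,"z":0,"turn":0}]'
```

```text
time: 6.7
tool_pos: [0.4223, -0.1779, 0.2868]
tool_rot: [-0.0, 0.672, 0.74, -0.0]
contact_force: [0.7, 0.9, -6.2]
gripper_width: 0.118
grasp_force: 59.2
time: 7.2
tool_pos: [0.516, -0.0585, 0.2867]
tool_rot: [-0.0, 0.671, 0.741, 0.0]
contact_force: [-0.5, -0.5, -6.2]
gripper_width: 0.121
grasp_force: 59.1
time: 7.7
tool_pos: [0.6096, 0.0615, 0.2864]
tool_rot: [-0.001, 0.671, 0.741, -0.0]
contact_force: [0.6, -0.2, -6.0]
gripper_width: 0.12
grasp_force: 59.1
time: 8.2
tool_pos: [0.6837, 0.1545, 0.2857]
tool_rot: [-0.001, 0.671, 0.742, -0.0]
contact_force: [-1.0, -0.7, -6.2]
gripper_width: 0.121
grasp_force: 59.1
time: 8.3
tool_pos: [0.6833, 0.1534, 0.2861]
tool_rot: [-0.001, 0.671, 0.742, -0.001]
contact_force: [-0.8, -0.6, -6.6]
gripper_width: 0.114
grasp_force: 59.1
```

```bash
python3 -m crank '[{"x":1,"y":1,"z":0,"turn":0},{"x":1.5,"y":1.5,"z":0,"turn":0},{"x":1,"y":1,"z":0,"turn":0},{"x":0.2,"y":0.5,"z":0.5,"turn":0},{"x":0,"y":0,"z":1,"turn":0}]'
python3 -m crank '[{"x":0,"y":0,"z":1,"turn":0},{"x":0,"y":0,"z":1,"turn":0},{"x":0,"y":0,"z":1,"turn":0},{"x":0,"y":0,"z":1,"turn":0},{"x":0,"y":0,"z":0.5,"turn":0}]'
python3 -m crank '[{"x":0,"y":0,"z":0,"turn":0}]'
python3 - <<'E'
from h import *
p,d=manip.grab_frame("scene");cv2.imwrite("pics/s3.png",cv2.resize(p[60:230,300:500,::-1],None,fx=3.5,fy=3.5))
s=manip.state()["tool_pos"];v=np.array([.995,.101,0])
for n,P in dict(lip=s-.065*v-[0,0,.062],wall=np.array([.624,.186,.149])).items(): print(n,P,px("scene",P)[0])
E
```

```text
time: 8.8
tool_pos: [0.7199, 0.1923, 0.2728]
tool_rot: [0.001, 0.672, 0.741, 0.0]
contact_force: [-0.9, -0.8, -6.0]
gripper_width: 0.121
grasp_force: 59.2
time: 9.3
tool_pos: [0.7187, 0.1925, 0.2252]
tool_rot: [-0.001, 0.672, 0.741, -0.001]
contact_force: [-0.3, 0.4, -6.5]
gripper_width: 0.118
grasp_force: 59.1
time: 9.4
tool_pos: [0.7188, 0.1926, 0.2256]
tool_rot: [-0.001, 0.672, 0.741, -0.001]
contact_force: [-0.7, -0.7, -5.5]
gripper_width: 0.119
grasp_force: 59.1
lip [0.65455575 0.18617362 0.16470117] [421.99881288 188.61641475]
wall [0.624 0.186 0.149] [414.7914853  185.49970317]
```

View pics/s3.png

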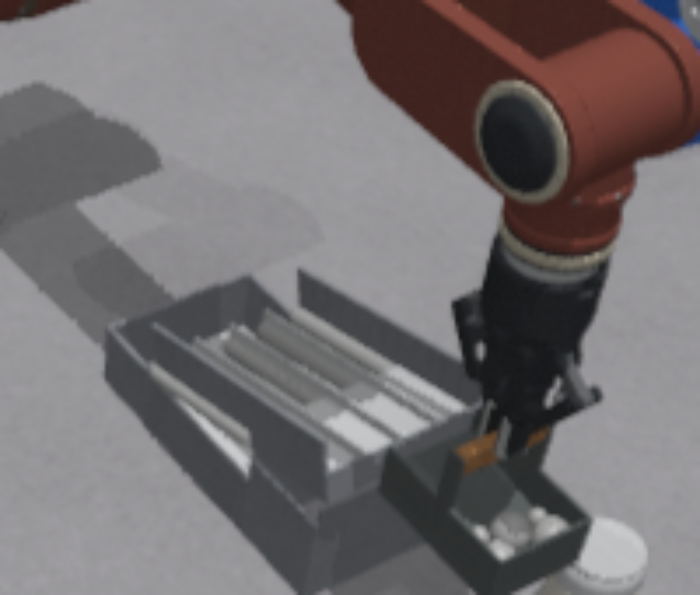

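The scoop's mouth is square to the high-end wall and centred, with the mouth edge at crop (395,455) and the wall behind it. I'll advance slowly to contact.

```bash
python3 -m crank '[{"x":0,"y":-0.5,"z":0,"turn":0},{"x":0,"y":-0.7,"z":0,"turn":0},{"x":0,"y":-0.7,"z":0,"turn":0},{"x":0,"y":-0.5,"z":0,"turn":0},{"x":0,"y":-0.3,"z":0,"turn":0}]'
python3 -m crank '[{"x":0,"y":-0.2,"z":0,"turn":0},{"x":0,"y":0,"z":0,"turn":0}]'
python3 -m crank '[{"x":0,"y":-0.2,"z":0,"turn":0},{"x":0,"y":0,"z":0,"turn":0}]'
```

```text
time: 9.95
tool_pos: [0.6929, 0.1904, 0.2285]
tool_rot: [0.001, 0.672, 0.741, 0.001]
contact_force: [3.5, 1.2, -3.0]
gripper_width: 0.119
grasp_force: 59.5
time: 10.15
tool_pos: [0.692, 0.1902, 0.2292]
tool_rot: [0.002, 0.672, 0.741, 0.002]
contact_force: [5.4, 1.8, -3.1]
gripper_width: 0.117
grasp_force: 59.6
time: 10.35
tool_pos: [0.691, 0.1902, 0.2298]
tool_rot: [0.002, 0.672, 0.741, 0.003]
contact_force: [7.3, 1.2, -2.0]
gripper_width: 0.118
grasp_force: 59.7
```

Contact is made. Now the first part of the arc.

```bash
python3 -m crank '[{"x":0,"y":-0.25,"z":-0.15,"turn":0},{"x":0,"y":-0.25,"z":-0.15,"turn":0},{"x":0,"y":-0.25,"z":-0.15,"turn":0},{"x":0,"y":-0.25,"z":-0.15,"turn":0},{"x":0,"y":0,"z":0,"turn":0}]'
python3 - <<'E'
from h import *
print(manip.state()["joint_pos"],manip.state()["ft_torque"])
p,d=manip.grab_frame("scene");cv2.imwrite("pics/s4.png",cv2.resize(p[100:230,360:500,::-1],None,fx=4.5,fy=4.5))
E
```

```text
time: 10.85
tool_pos: [0.6819, 0.1894, 0.2359]
tool_rot: [0.003, 0.672, 0.741, 0.004]
contact_force: [9.8, 3.3, -3.8]
gripper_width: 0.116
grasp_force: 61.9
[1.65720175e-01 2.34072380e-01 1.40550156e+00 2.27303488e-04
 1.49112496e+00 6.77686957e-02] [ 0.49793175 -2.15666321  0.05711129]
```

View pics/s4.png

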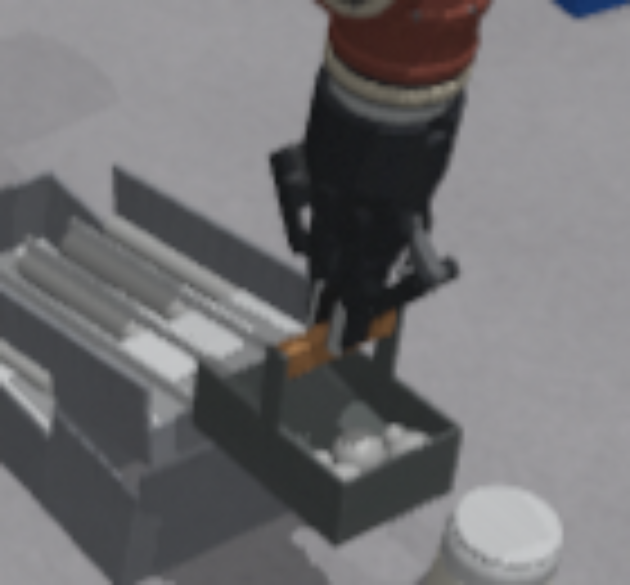

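The scoop is pivoting in the grip by roughly 8°. The mouth is over the wall at crop (200,400) and the balls are still at the back. Continuing slowly.

```bash
for i in 1 2; do :; done; python3 -m crank '[{"x":0,"y":-0.16,"z":-0.08,"turn":0},{"x":0,"y":-0.16,"z":-0.08,"turn":0},{"x":0,"y":-0.16,"z":-0.08,"turn":0},{"x":0,"y":-0.16,"z":-0.08,"turn":0},{"x":0,"y":-0.16,"z":-0.08,"turn":0}]'
python3 -m crank '[{"x":0,"y":-0.16,"z":-0.08,"turn":0},{"x":0,"y":-0.16,"z":-0.08,"turn":0},{"x":0,"y":-0.16,"z":-0.07,"turn":0},{"x":0,"y":-0.16,"z":-0.07,"turn":0},{"x":0,"y":0,"z":0,"turn":0}]'
python3 - <<'E'
from h import *
p,d=manip.grab_frame("scene");cv2.imwrite("pics/s5.png",cv2.resize(p[100:230,360:500,::-1],None,fx=4.5,fy=4.5))
E
```

```text
time: 11.4
tool_pos: [0.6746, 0.1886, 0.2401]
tool_rot: [0.004, 0.672, 0.741, 0.005]
contact_force: [11.2, 2.5, -4.6]
gripper_width: 0.115
grasp_force: 68.7
time: 11.9
tool_pos: [0.6683, 0.1881, 0.2432]
tool_rot: [0.004, 0.672, 0.741, 0.005]
contact_force: [11.3, 2.2, -4.3]
gripper_width: 0.118
grasp_force: 73.8
```

View pics/s5.png

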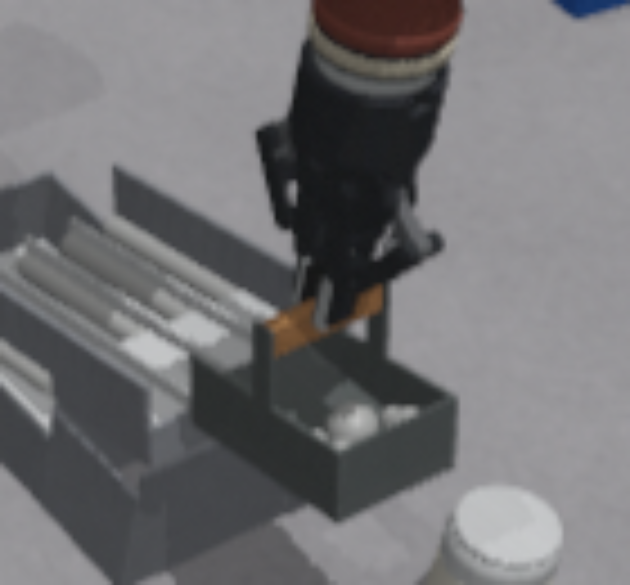

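Tilting goes on with the mouth staying on the wall: the back's lower corner rose from crop y 540 to 520, and the balls are just about to move. Continuing.

```bash
python3 -m crank '[{"x":0,"y":-0.17,"z":-0.06,"turn":0},{"x":0,"y":-0.17,"z":-0.06,"turn":0},{"x":0,"y":-0.17,"z":-0.05,"turn":0},{"x":0,"y":-0.17,"z":-0.05,"turn":0},{"x":0,"y":-0.17,"z":-0.05,"turn":0}]'
python3 -m crank '[{"x":0,"y":-0.17,"z":-0.04,"turn":0},{"x":0,"y":-0.17,"z":-0.04,"turn":0},{"x":0,"y":0,"z":0,"turn":0},{"x":0,"y":0,"z":0,"turn":0},{"x":0,"y":0,"z":0,"turn":0}]'
python3 - <<'E'
from h import *
p,d=manip.grab_frame("scene");np.save("s6.npy",d);cv2.imwrite("pics/s6.png",cv2.resize(p[100:230,360:500,::-1],None,fx=4.5,fy=4.5))
Q=cloud("scene",d,(360,100,500,230)) # back rim right->; print few points of scoop in sorter frame
E
```

```text
time: 12.45
tool_pos: [0.6604, 0.1871, 0.2468]
tool_rot: [0.004, 0.672, 0.741, 0.006]
contact_force: [11.9, 2.4, -2.1]
gripper_width: 0.117
grasp_force: 80.3
time: 12.95
tool_pos: [0.6574, 0.1868, 0.2479]
tool_rot: [0.005, 0.672, 0.741, 0.006]
contact_force: [11.4, 1.6, -2.1]
gripper_width: 0.116
grasp_force: 84.9
```

View pics/s6.png

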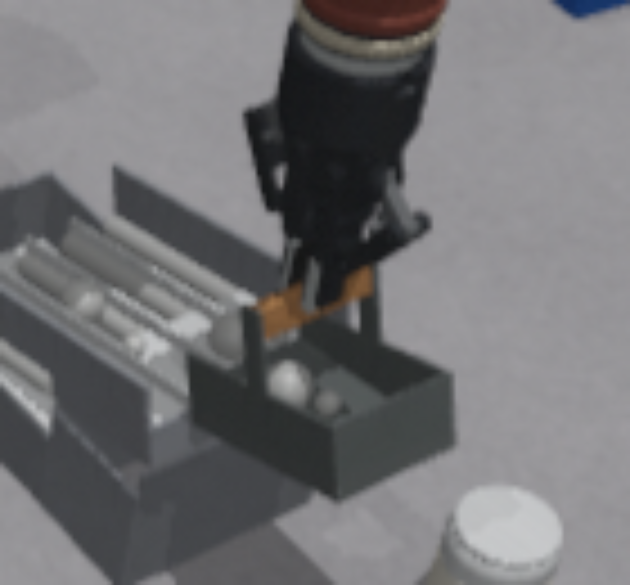

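The balls are pouring: one is at crop (88,298) on the rods, others are at (230,335) leaving the lip, and two are still in the scoop at (290,380) and (327,403). That was the tenth picture, so I'll work by numbers from here. Continuing to about 40°.

```bash
python3 -m crank '[{"x":0,"y":0,"z":0,"turn":0},{"x":0,"y":-0.17,"z":-0.05,"turn":0},{"x":0,"y":-0.17,"z":-0.05,"turn":0},{"x":0,"y":-0.17,"z":-0.05,"turn":0},{"x":0,"y":-0.17,"z":-0.04,"turn":0}]'
python3 -m crank '[{"x":0,"y":-0.17,"z":-0.04,"turn":0},{"x":0,"y":-0.17,"z":-0.04,"turn":0},{"x":0,"y":-0.17,"z":-0.03,"turn":0},{"x":0,"y":-0.17,"z":-0.03,"turn":0},{"x":0,"y":-0.17,"z":-0.03,"turn":0}]'
python3 -m crank '[{"x":0,"y":-0.2,"z":-0.03,"turn":0},{"x":0,"y":-0.2,"z":-0.02,"turn":0},{"x":0,"y":-0.2,"z":-0.02,"turn":0},{"x":0,"y":0,"z":0,"turn":0},{"x":0,"y":0,"z":0,"turn":0}]'
python3 -m crank '[{"x":0,"y":0,"z":0,"turn":0},{"x":0,"y":0,"z":0,"turn":0},{"x":0,"y":0,"z":0,"turn":0},{"x":0,"y":0,"z":0,"turn":0},{"x":0,"y":0,"z":0,"turn":0}]'
python3 - <<'E'
from h import *
for n,b in(("scene",(360,100,500,230)),("top",(160,150,270,320))):
    p,d=manip.grab_frame(n);cv2.imwrite(f"pics/{n}7.png",p[:,:,::-1]);np.save(f"{n}7.npy",d)
d=np.load("scene7.npy");Q=cloud("scene",d,(360,100,500,230));R=Q.reshape(-1,3)
c,s=np.cos(np.radians(5.7)),np.sin(np.radians(5.7))
xs=(R[:,0]-.628)*c+(R[:,1]-.186)*s; ys=-(R[:,0]-.628)*s+(R[:,1]-.186)*c
for x0 in range(-20,140,10):   # near (+y) outer side wall of scoop and the back
    m=(abs(xs*1000-x0)<5)&(abs(ys)<.048)&(R[:,2]>.12)&(R[:,2]<.235)
    if m.sum(): print(x0,m.sum(),(R[m,2].min()*1000).round(),(R[m,2].max()*1000).round())
E
```

```text
time: 13.5
tool_pos: [0.6502, 0.186, 0.2504]
tool_rot: [0.005, 0.672, 0.741, 0.006]
contact_force: [10.1, 1.8, -0.2]
gripper_width: 0.12
grasp_force: 88.1
time: 14.0
tool_pos: [0.6417, 0.1852, 0.2528]
tool_rot: [0.005, 0.672, 0.741, 0.006]
contact_force: [9.6, 2.5, 1.8]
gripper_width: 0.116
grasp_force: 90.3
time: 14.5
tool_pos: [0.6367, 0.1846, 0.2535]
tool_rot: [0.006, 0.672, 0.741, 0.007]
contact_force: [12.0, 1.0, 1.7]
gripper_width: 0.122
grasp_force: 96.8
time: 15.0
tool_pos: [0.6368, 0.1846, 0.2536]
tool_rot: [0.006, 0.672, 0.741, 0.007]
contact_force: [10.4, 1.7, 1.3]
gripper_width: 0.116
grasp_force: 96.8
-20 41 136.0 188.0
-10 68 143.0 195.0
0 118 124.0 203.0
10 103 152.0 234.0
20 115 155.0 235.0
30 133 164.0 235.0
40 82 166.0 227.0
50 71 173.0 232.0
60 64 182.0 235.0
70 42 187.0 235.0
80 42 192.0 235.0
90 41 194.0 235.0
100 183 204.0 235.0
110 130 208.0 228.0
```

```bash
python3 -m crank '[{"x":0,"y":-0.2,"z":-0.02,"turn":0},{"x":0,"y":-0.2,"z":-0.01,"turn":0},{"x":0,"y":-0.2,"z":0,"turn":0},{"x":0,"y":-0.2,"z":0,"turn":0},{"x":0,"y":-0.2,"z":0,"turn":0}]'
python3 -m crank '[{"x":0,"y":-0.2,"z":0,"turn":0},{"x":0,"y":-0.2,"z":0,"turn":0},{"x":0,"y":0,"z":0,"turn":0},{"x":0,"y":0,"z":0,"turn":0},{"x":0,"y":0,"z":0,"turn":0}]'
cat > balls.py <<'E'
import sys
from h import *
# bright, unsaturated round blobs in the scoop/sorter region of both views, as world points
c,s=np.cos(np.radians(5.7)),np.sin(np.radians(5.7));o=np.array([.628,.186])-.14*0
for n,b in(("scene",(320,90,500,240)),("top",(160,130,280,325))):
    p,d=manip.grab_frame(n);cv2.imwrite(f"pics/{n}_{sys.argv[1]}.png",p[:,:,::-1])
    u0,v0,u1,v1=b;g=cv2.cvtColor(p[v0:v1,u0:u1],cv2.COLOR_RGB2GRAY);Q=cloud(n,d,b)
    q0=cv2.imread(f"pics/{n}0.png")[v0:v1,u0:u1];df=cv2.absdiff(g,cv2.cvtColor(q0,cv2.COLOR_BGR2GRAY))
    k,l,st,ce=cv2.connectedComponentsWithStats((df>22).astype(np.uint8))
    for i in range(1,k):
        if st[i,4]<8: continue
        P=np.median(Q[l==i],0);e=P[:2]-[.628,.186]
        print(n,st[i,4],"px",(ce[i]+[u0,v0]).round(),"sorter x,y,z",np.round([1000*(e@[c,s])-156+2,1000*(e@[-s,c]),1000*P[2]]),"g",int(g[l==i].mean()))
E
python3 balls.py 8
python3 -c "
from h import *
p=cv2.imread('pics/scene_8.png')[130:215,395:470];g=cv2.cvtColor(p,cv2.COLOR_BGR2GRAY)
for r in g[::3,::2]: print(' '.join('%3d'%x for x in r))"
```

```text
time: 15.6
tool_pos: [0.6267, 0.1837, 0.2548]
tool_rot: [0.006, 0.672, 0.741, 0.007]
contact_force: [9.7, 2.7, 3.5]
gripper_width: 0.123
grasp_force: 97.1
time: 16.1
tool_pos: [0.622, 0.1833, 0.2553]
tool_rot: [0.005, 0.672, 0.741, 0.006]
contact_force: [6.1, 0.8, 6.1]
gripper_width: 0.124
grasp_force: 89.7
scene 3366 px [416. 125.] sorter x,y,z [-147.   -3.  307.] g 74
scene 644 px [331. 140.] sorter x,y,z [-578.    5.    2.] g 97
scene 18 px [380. 151.] sorter x,y,z [-368.   41.   99.] g 106
scene 21 px [371. 156.] sorter x,y,z [-361.    3.  103.] g 118
scene 40 px [379. 155.] sorter x,y,z [-363.   35.   86.] g 104
scene 98 px [367. 161.] sorter x,y,z [-362.   -4.   89.] g 119
scene 8 px [353. 157.] sorter x,y,z [-425.  -16.   56.] g 120
scene 1015 px [411. 178.] sorter x,y,z [-153.  -37.  183.] g 80
scene 24 px [364. 185.] sorter x,y,z [-317.  -44.   37.] g 135
scene 547 px [416. 228.] sorter x,y,z [-124.    8.    2.] g 93
top 6211 px [193. 180.] sorter x,y,z [-183.  -16.  213.] g 83
top 40 px [247. 265.] sorter x,y,z [-362.  -45.   38.] g 145
top 54 px [208. 272.] sorter x,y,z [-
[... 4220 characters left out ...]
  76  76  76 119 141 143 141 144 151 150 148 145 147 149 151 148 151 151 152 149 150 148 151
 72  69  70  71  71  71  71  69  69  69  69  69  71  69  77  76  75  80 143 144 141 141 141 141 142 148 148 150 149 151 151 147 149 148 150 149 148 150
 69  69  70  72  70  71  71  69  70  69  70  69  69  70  76  75  74  99 141 142 144 144 142 141 142 141 145 150 150 151 150 150 151 150 151 166 181 188
 71  73  71  70  70  70  71  71  70  69  71  68  69  70  76  75  80 137 142 140 144 142 144 142 140 140 139 141 146 152 152 149 148 156 200 200 201 200
 75  76  70  70  70  69  70  71  70  70  69  69  69  81 120 140 143 142 144 139 142 144 145 144 140 140 141 142 142 141 141 147 138 177 199 199 199 200
```

```bash
python3 -m crank '[{"x":0,"y":0.5,"z":-0.2,"turn":0},{"x":0,"y":1,"z":-0.4,"turn":0},{"x":0,"y":1.5,"z":-0.4,"turn":0},{"x":0,"y":1.5,"z":-0.5,"turn":0},{"x":0,"y":1.5,"z":-0.5,"turn":0}]'
python3 -m crank '[{"x":0,"y":2,"z":-1,"turn":0},{"x":0,"y":2,"z":-1,"turn":0},{"x":0,"y":2,"z":-1,"turn":0},{"x":0,"y":1,"z":0,"turn":0},{"x":0,"y":0,"z":0,"turn":0}]'
cat > dd.py <<'E'
from h import *
c,s=np.cos(np.radians(5.7)),np.sin(np.radians(5.7))
for n,b in(("scene",(320,90,500,240)),("top",(160,165,280,325))):
    p,d=manip.grab_frame(n);cv2.imwrite(f"pics/{n}_now.png",p[:,:,::-1]);np.save(f"{n}_now.npy",d)
    u0,v0,u1,v1=b;d0=np.load(f"{n}0.npy");m=((d0-d)[v0:v1,u0:u1]>.006)&(d[v0:v1,u0:u1]>0)
    Q=cloud(n,d,b);k,l,st,ce=cv2.connectedComponentsWithStats(m.astype(np.uint8))
    for i in range(1,k):
        if st[i,4]<6: continue
        P=np.median(Q[l==i],0);e=P[:2]-[.628,.186]
        print(n,st[i,4],"px",(ce[i]+[u0,v0]).round(),"sorter x,y,z",np.round([1000*(e@[c,s])+154,1000*(e@[-s,c]),1000*P[2]]),"ztop",(Q[l==i][:,2].max()*1000).round())
E
python3 dd.py
```

```text
time: 16.7
tool_pos: [0.677, 0.1885, 0.2681]
tool_rot: [-0.001, 0.672, 0.741, -0.001]
contact_force: [0.4, -0.3, -1.6]
gripper_width: 0.112
grasp_force: 55.6
time: 17.2
tool_pos: [0.7471, 0.1952, 0.2972]
tool_rot: [-0.001, 0.672, 0.741, -0.001]
contact_force: [-0.6, -0.5, -2.6]
gripper_width: 0.113
grasp_force: 55.4
scene 12 px [361.  92.] sorter x,y,z [-454.  246.    4.] ztop 9.0
scene 21 px [366.  96.] sorter x,y,z [-426.  250.    5.] ztop 8.0
scene 9 px [379.  94.] sorter x,y,z [-411.  304.    5.] ztop 9.0
scene 9 px [395.  91.] sorter x,y,z [-392.  365.    5.] ztop 7.0
scene 5243 px [465. 157.] sorter x,y,z [293. -16. 354.] ztop 570.0
scene 10 px [340.  94.] sorter x,y,z [-482.  169.    5.] ztop 12.0
scene 8 px [404.  94.] sorter x,y,z [-360.  384.    6.] ztop 8.0
scene 8 px [454.  95.] sorter x,y,z [-264.  541.    6.] ztop 8.0
scene 8 px [351.  96.] sorter x,y,z [-452.  200.    6.] ztop 7.0
scene 6 px [437.  97.] sorter x,y,z [-289.  480.    5.] ztop 10.0
scene 7 px [448.  96.] sorter x,y,z [-275.  518.    3.] ztop 9.0
scene 8 px [335. 100.] sorter x,y,z [-464.  137.    5.] ztop
[... 2992 characters left out ...]
 128.0
scene 8 px [496. 196.] sorter x,y,z [206. 297.   4.] ztop 9.0
scene 6 px [360. 202.] sorter x,y,z [ 20. -79.   6.] ztop 15.0
scene 8 px [408. 209.] sorter x,y,z [149.  -6.  56.] ztop 65.0
scene 6 px [365. 215.] sorter x,y,z [ 69. -92.   6.] ztop 8.0
scene 11 px [396. 222.] sorter x,y,z [150. -40.  27.] ztop 31.0
scene 9 px [399. 229.] sorter x,y,z [163. -39.   5.] ztop 7.0
scene 6 px [337. 235.] sorter x,y,z [  92. -204.    6.] ztop 7.0
scene 6 px [481. 236.] sorter x,y,z [303. 146.   7.] ztop 44.0
top 17 px [198. 277.] sorter x,y,z [-69.  86.  18.] ztop 21.0
top 25 px [179. 279.] sorter x,y,z [-69. 134.  19.] ztop 23.0
top 315 px [238. 294.] sorter x,y,z [-117.  -18.   34.] ztop 57.0
```

The wrist load fell from 6.8 N to about 2.6 N, so the scoop is empty. Two small balls show in the side tray and a cluster in the end tray. I'll check the tray contents by height.

```bash
python3 - <<'E'
from h import *
d=np.load("top_now.npy");Q=cloud("top",d,(195,280,265,318));Z=(Q[...,2]*1000).round().astype(int)
for r in Z[::2,::2]: print(' '.join('%3d'%x for x in r))
print()
Q=cloud("top",d,(166,226,196,292));Z=(Q[...,2]*1000).round().astype(int)
for r in Z[::2]: print(' '.join('%3d'%x for x in r))
E
```

```text
81  17   6   4  15  96  86  84  75  51  55  60  61  95  84  84  59  58  60   6  28  98  29  27   6   5   7   4 123 120  99  66  53  28   1
 78  59  59  62  58  96  86  83  60  59   7   4   6  95   6   4   1   4   7  30  34  32  33  31  22   4   4   5  10 120   6  65  54  31   3
 59  46  34  20   3  94   5   6   4   4   7   6   4   6   6   8   5   4   5  32  33  33  33  33  27   8   5   5   6   8   6  67  60  31   6
 61  47  34  21   4   4   7   4   6   8   3   2   4   6   2   4   4   7   4  33  34  36  34  29  23   4   6   7   6   3   7  67  59  35   9
 61  50  38  22   6   6   6   5   7   5   5   3   6   9   5   6   7   5   4   9  31  39  31  28   5   7   6   4   8   5   6  66  64  40  12
 62  50  36  22   8   5   6   9   7   4   8   5   6   5   3   3   3   8   4  48  48  49  45  41   7   8   2   7   4   2   3   6  63  40  15
 61  51  36  23  10   4   5   5   6   3   4   5   8   5   7   3   5   3  46  52  52  54  52  46   3   4   3   4   5   5   5   6  65  43  13
 68  52  37  28   8   3   5   9   4   6   8   6   6   7   8   3   7   7  52  56  54  57  54  50   2   8   4   4   6   7  
[... 4819 characters left out ...]
  40  38  31  26  20  17  23  21  19  19  15 126 127 127 120 114 107 102  93  91  85  85  84  81  81
 -1   3   0  -1  48  43  36  30  26  16  14   9  16  12   7   4   7 124 125 117 112 108 102  98  90  87  84  85  81  78
  0   3   0   2  48  43  40  42  46  46  46  45  46  49  46  49  46 125 125 122 116 111 104  94  91  84  81  81  57  59
 -2   0   1   1  49  46  48  -1   1   0  -1   1   2   1   2   1   4 122 123 120 115 109 103  95   2   1   2 937  64  61
  3   2   0   1  -1   1   2  -1   0  -1   1   0   1   1   2   3   3   3 124 123 114 110 105   1   3  -1   1  66  69  61
 -1   3   4   3   2   3   0   0   4   3   3   2   3   4   2   1   3   3 121 120 116   5   0   2   4   1   1  66  65  62
```

All three large balls are in the end tray and the small ones lie along the low end of the side tray; no strays are visible. Now I'll check how the scoop hangs.

```bash
cat > tilt.py <<'E'
from h import *
import sys
st=manip.state();t=np.array(st["tool_pos"]);q=st["tool_rot"];ty=np.array([2*q[1]*q[2],2*q[2]**2-1]);ty/=np.linalg.norm(ty);tx=np.array([-ty[1],ty[0]])
p,d=manip.grab_frame("scene");R=cloud("scene",d,(0,0,640,400)).reshape(-1,3);e=R[:,:2]-t[:2];xs,ys=e@ty*1000,e@tx*1000;z=(R[:,2]-t[2])*1000
print("tcp",t.round(4),"yaw",np.degrees(np.arctan2(ty[1],ty[0])).round(2))
for x0 in range(-110,120,10):
    m=(abs(xs-x0)<5)&(abs(ys)<46)&(z<-15)&(z>-140)
    if m.sum()>4: print(x0,m.sum(),"zmin %d zmax %d  y %d..%d"%(z[m].min(),z[m].max(),ys[m].min(),ys[m].max()))
E
python3 tilt.py
```

```text
tcp [0.7459 0.1953 0.2969] yaw 5.61
-40 42 zmin -93 zmax -60  y -43..43
-30 99 zmin -109 zmax -55  y -43..42
-20 110 zmin -105 zmax -51  y -44..44
-10 120 zmin -101 zmax -48  y -43..45
0 144 zmin -94 zmax -16  y -43..44
10 196 zmin -96 zmax -16  y -43..45
20 164 zmin -91 zmax -15  y -44..45
30 137 zmin -86 zmax -33  y -44..44
40 129 zmin -83 zmax -30  y -44..44
50 88 zmin -82 zmax -25  y -43..45
60 79 zmin -76 zmax -22  y -43..44
70 94 zmin -75 zmax -18  y -44..43
80 330 zmin -71 zmax -15  y -44..45
90 218 zmin -67 zmax -35  y -41..45
```

The scoop hangs about 21° mouth down in the grip. I'll carry it to the mat, set the front edge down, and roll it level about that edge by moving +x while lowering.

```bash
python3 -m crank '[{"x":0,"y":0,"z":0,"turn":0.06},{"x":0,"y":0,"z":0,"turn":0.065},{"x":-1,"y":0,"z":0,"turn":0.06},{"x":-2,"y":0,"z":0,"turn":0.06},{"x":-3,"y":0,"z":0,"turn":0}]'
python3 -m crank '[{"x":-3,"y":0,"z":0,"turn":0},{"x":-3,"y":0,"z":0,"turn":0},{"x":-3,"y":0,"z":0,"turn":0},{"x":-3,"y":-0.5,"z":0,"turn":0},{"x":-3,"y":-1,"z":0,"turn":0}]'
python3 -m crank '[{"x":-3,"y":-1.5,"z":0,"turn":0},{"x":-3,"y":-1.5,"z":0,"turn":0},{"x":-3,"y":-1.5,"z":0,"turn":0},{"x":-3,"y":-1.5,"z":1,"turn":0},{"x":-2,"y":-1,"z":2,"turn":0}]'
python3 -m crank '[{"x":-2,"y":-0.6,"z":2.5,"turn":0},{"x":-1,"y":0,"z":2.5,"turn":0},{"x":0,"y":0,"z":2.5,"turn":0},{"x":0,"y":0,"z":2,"turn":0},{"x":0,"y":0,"z":1,"turn":0}]'
python3 tilt.py
```

```text
time: 17.85
tool_pos: [0.739, 0.1367, 0.2978]
tool_rot: [-0.001, 0.757, 0.654, -0.0]
contact_force: [0.5, -0.5, -2.5]
gripper_width: 0.112
grasp_force: 55.7
time: 18.35
tool_pos: [0.7022, -0.0113, 0.2978]
tool_rot: [-0.0, 0.757, 0.653, -0.0]
contact_force: [0.1, 0.7, -1.8]
gripper_width: 0.109
grasp_force: 55.6
time: 18.85
tool_pos: [0.6126, -0.1401, 0.2704]
tool_rot: [0.002, 0.757, 0.653, 0.001]
contact_force: [-0.8, 1.0, -1.7]
gripper_width: 0.115
grasp_force: 55.8
time: 19.35
tool_pos: [0.6011, -0.1665, 0.1605]
tool_rot: [-0.002, 0.757, 0.653, -0.001]
contact_force: [-0.2, 0.1, -2.0]
gripper_width: 0.111
grasp_force: 55.5
tcp [ 0.6011 -0.1665  0.1605] yaw -8.43
-40 33 zmin -88 zmax -61  y -41..41
-30 85 zmin -96 zmax -56  y -41..44
-20 89 zmin -99 zmax -49  y -41..42
-10 90 zmin -95 zmax -47  y -41..43
0 91 zmin -98 zmax -19  y -41..42
10 105 zmin -89 zmax -15  y -41..45
20 114 zmin -91 zmax -16  y -42..44
30 88 zmin -81 zmax -32  y -42..44
40 25 zmin -80 zmax -30  y -41..44
50 21 zmin -80 zmax -26  y -42..44
60 19 zmin -72 zmax -20  y -42..43
70 45 zmin -71 zmax -19  y -41..43
80 332 zmin -64 zmax -17  y -41..44
90 229 zmin -68 zmax -37  y -41..44
```

```bash
python3 -m crank '[{"x":-0.5,"y":0,"z":1.2,"turn":0},{"x":0,"y":0,"z":1.5,"turn":0},{"x":0,"y":0,"z":1,"turn":0},{"x":0,"y":0,"z":0.5,"turn":0},{"x":0,"y":0,"z":0.3,"turn":0}]'
python3 -m crank '[{"x":0,"y":0,"z":0.2,"turn":0},{"x":0,"y":0,"z":0.2,"turn":0},{"x":0,"y":0,"z":0.2,"turn":0},{"x":0,"y":0,"z":0,"turn":0}]'
```

```text
time: 19.9
tool_pos: [0.6025, -0.1721, 0.1176]
tool_rot: [-0.0, 0.757, 0.653, -0.0]
contact_force: [-0.2, -0.7, -1.8]
gripper_width: 0.111
grasp_force: 55.6
time: 20.3
tool_pos: [0.6037, -0.1726, 0.1138]
tool_rot: [0.001, 0.757, 0.653, 0.001]
contact_force: [0.9, -0.2, 1.4]
gripper_width: 0.111
grasp_force: 56.0
```

```bash
python3 -m crank '[{"x":0,"y":0.4,"z":0.2,"turn":0},{"x":0,"y":0.4,"z":0.2,"turn":0},{"x":0,"y":0.4,"z":0.2,"turn":0},{"x":0,"y":0.4,"z":0.2,"turn":0},{"x":0,"y":0,"z":0,"turn":0}]'
python3 -m crank '[{"x":0,"y":0.4,"z":0.2,"turn":0},{"x":0,"y":0.4,"z":0.2,"turn":0},{"x":0,"y":0.4,"z":0.25,"turn":0},{"x":0,"y":0.4,"z":0.25,"turn":0},{"x":0,"y":0,"z":0,"turn":0}]'
python3 tilt.py
```

```text
time: 20.8
tool_pos: [0.6217, -0.1754, 0.1078]
tool_rot: [0.003, 0.757, 0.653, 0.002]
contact_force: [2.6, 0.2, 7.9]
gripper_width: 0.112
grasp_force: 57.1
time: 21.3
tool_pos: [0.6378, -0.1776, 0.0987]
tool_rot: [0.003, 0.757, 0.653, 0.002]
contact_force: [2.6, 0.6, 7.1]
gripper_width: 0.108
grasp_force: 62.0
tcp [ 0.6378 -0.1776  0.0987] yaw -8.41
-110 55 zmin -103 zmax -92  y -44..11
-100 50 zmin -103 zmax -92  y -45..9
-90 31 zmin -100 zmax -91  y -45..6
-80 5 zmin -97 zmax -92  y -45..-39
-70 9 zmin -94 zmax -65  y -45..1
-60 22 zmin -98 zmax -44  y -45..-8
-50 17 zmin -94 zmax -45  y -44..43
-40 58 zmin -95 zmax -42  y -45..40
-30 111 zmin -97 zmax -43  y -45..42
-20 110 zmin -96 zmax -42  y -45..42
-10 126 zmin -95 zmax -42  y -45..42
0 131 zmin -94 zmax -15  y -45..42
10 150 zmin -95 zmax -16  y -45..44
20 130 zmin -95 zmax -43  y -44..43
30 111 zmin -96 zmax -42  y -45..43
40 32 zmin -96 zmax -41  y -45..43
50 31 zmin -97 zmax -42  y -45..44
60 284 zmin -98 zmax -41  y -44..44
70 253 zmin -102 zmax -40  y -45..45
80 140 zmin -104 zmax -89  y -45..44
90 119 zmin -103 zmax -92  y -45..44
100 120 zmin -103 zmax -91  y -45..45
110 119 zmin -103 zmax -92  y -45..45
```

It is level on the mat and centred to within about 3 mm. Releasing and retreating.

```bash
python3 -m crank '[{"x":0,"y":0,"z":0.1,"turn":0},{"x":0,"y":0,"z":0,"turn":0}]'
python3 -m crank '[{"x":0,"y":0,"z":0,"turn":0},{"x":0,"y":0,"z":0,"turn":0},{"x":0,"y":0,"z":0,"turn":0},{"x":0,"y":0,"z":0,"turn":0},{"x":0,"y":0,"z":0,"turn":0}]' 100
python3 -m crank '[{"x":0,"y":0,"z":-0.5,"turn":0},{"x":0,"y":0,"z":-1.5,"turn":0},{"x":0,"y":0,"z":-2,"turn":0},{"x":0,"y":0,"z":-3,"turn":0},{"x":0,"y":0,"z":-3,"turn":0}]'
python3 -m crank '[{"x":0,"y":-3,"z":-3,"turn":0},{"x":0,"y":-4,"z":-2,"turn":0},{"x":0,"y":-4,"z":0,"turn":0},{"x":0,"y":-4,"z":0,"turn":0},{"x":0,"y":0,"z":0,"turn":0}]'
python3 - <<'E'
from h import *
p,d=manip.grab_frame("top")
hsv=cv2.cvtColor(p,cv2.COLOR_RGB2HSV);m=cv2.inRange(hsv,(5,100,60),(20,255,255));m[:120]=0;m[240:]=0;m[:,:320]=0;m[:,420:]=0
v,u=np.nonzero(m);P=np.array([w("top",a,b,.102)[:2] for a,b in zip(u,v)],np.float32);print(cv2.minAreaRect(P*1000),P.mean(0))
Q=cloud("top",d,(330,140,410,225)).reshape(-1,3);s=Q[(Q[:,2]>.035)&(Q[:,2]<.12)];print(len(s),cv2.minAreaRect((s[:,:2]*1000).astype(np.float32)),np.percentile(s[:,2],[5,50,98]))
cv2.imwrite("pics/topend.png",p[:,:,::-1])
d0=np.load("top0.npy");D=cloud("top",d,(165,226,205,292))
E
python3 -c "
from h import *
d=np.load('top_now.npy');p,d=manip.grab_frame('top')
b=(0,0,640,400);Q=cloud('top',d,b);Q0=cloud('top',np.load('top0.npy'),b)
for n,(u0,v0,u1,v1) in dict(can=(150,115,192,160),wrench=(298,88,326,166),pulley=(450,198,490,235)).items():
    print(n,np.abs(Q[v0:v1,u0:u1,2]-Q0[v0:v1,u0:u1,2]).mean())
"
```

```text
time: 21.55
tool_pos: [0.6381, -0.1777, 0.0985]
tool_rot: [0.004, 0.757, 0.653, 0.003]
contact_force: [3.3, 1.4, 8.7]
gripper_width: 0.106
grasp_force: 62.1
time: 22.05
tool_pos: [0.634, -0.1769, 0.0938]
tool_rot: [-0.0, 0.757, 0.653, -0.0]
contact_force: [0.4, -0.5, -0.1]
gripper_width: 0.942
grasp_force: 0.0
time: 22.55
tool_pos: [0.6343, -0.177, 0.1966]
tool_rot: [0.0, 0.757, 0.653, 0.0]
contact_force: [0.2, 0.2, -0.2]
gripper_width: 0.999
grasp_force: 0.0
time: 23.05
tool_pos: [0.4826, -0.1541, 0.2451]
tool_rot: [0.0, 0.757, 0.653, -0.0]
contact_force: [0.0, -0.1, 0.6]
gripper_width: 1.0
grasp_force: 0.0
((560.5105590820312, -210.6856689453125), (161.40794372558594, 158.60032653808594), 83.09695434570312) [ 0.55541074 -0.19753318]
505 ((638.49853515625, -176.7250518798828), (86.41453552246094, 130.00576782226562), 81.55762481689453) [0.0395336  0.06885117 0.10582055]
can 0.011356826407832846
wrench 0.009548684571006954
pulley 0.038480722702057366
```

```bash
python3 - <<'E'
from h import *
p,d=manip.grab_frame("top");d0=np.load("top0.npy")
for n,(u0,v0,u1,v1),lo,hi in (("can",(145,105,200,165),.06,.11),("pulley",(440,190,500,245),.02,.06),("wrench",(292,84,332,170),.005,.02)):
    for k in(d0,d):
        Q=cloud("top",k,(u0,v0,u1,v1)).reshape(-1,3);s=Q[(Q[:,2]>lo)&(Q[:,2]<hi)];print(n,len(s),np.median(s,0).round(4), Q[:,2].max().round(3), (k[v0:v1,u0:u1]==0).sum())
Q=cloud("top",d,(165,226,210,292));Z=(Q[...,2]*1000).round().astype(int)
for r in Z[44:60,5:45]: print(' '.join('%3d'%x for x in r))
E
```

```text
can 745 [0.7387 0.299  0.0906] 0.937 16
can 748 [0.7382 0.2988 0.0907] 0.937 6
pulley 599 [ 0.5427 -0.4251  0.0317] 0.937 14
pulley 597 [ 0.5426 -0.425   0.0319] 0.937 15
wrench 521 [ 0.777  -0.0365  0.0084] 0.937 18
wrench 525 [ 0.7762 -0.0365  0.0084] 0.937 13
 43  38  32  25  18  13  10   6   6   6   5 135 130 125 123 114 110 102  98  93  90  92  89  88  84  80  10   5   8   5   3 937  17 103 104  93  91  92  87  84
 45  38  34  25  24  15   8   5   4   3   3 131 132 127 121 116 109 105  97  92  91  90  89  91  83  81   5   7   6   5   7  14  17 104 100  94  87  87  89  85
 44  40  31  29  18  15  11   8   7   5   3 130 130 126 121 115 113 102  98  91  90  90  91  87  87  76   5   7   8   5   7  16  17 102 102  94  88  90  87  85
 46  39  33  28  21  15   9   3   5   6   6 129 135 126 123 115 110 104  99  94  91  88  88  85  84  81   6   5   7   3   4  17  17  84 103  95  89  90  87  84
 47  40  32  26  20  17  11   6   7   5   6 128 129 126 122 118 112 106  98  93  90  92  85  84  87  82   6   7   6   6   4  17  16  85 100  98  87  87  84  85
 44  40  31  28  20  16   8   7   5  
[... 1022 characters left out ...]
  78  76  26  32  34  36  39  44  45  78  96  91  83  85  80
 47  42  40  35  27  20  11   7  16  17   8   6   7 125 126 120 115 109 102  96  91  86  81  84  82  80  77  59  59  62  60  59  60  58  59  93  93  88  85  84
 48  42  38  31  27  19  19  19  26  27  31  33  38 127 125 119 114 109 103  96  92  85  83  83  82  80  77  58  61  56  57  59  63  58  58  96  95  89   5   5
 49  45  36  41  43  48  49  46  47  44  45  46  46 122 124 119 115 108 103  99  88  85  84  79  58  60  54  46  41  33  30  20  13   9   8  98  94   8   2   7
 45  48  46  48  45  48  47  48  46  45  47  47   3 122 124 121 115 109 103  97  94   4   2  66  66  59  55  49  40  34  28  20  14   6   5   3   6   7   6   5
```

```bash
python3 -c "
from plant import manip
print(manip.job_done())"
```

```text
the job is handed in; nothing more can be done
None
```

The job is handed in: the scoop was emptied onto the high end of the pan and stands upright and released about 3 mm from the centre of the 160x130 mat, and the pulley, wrench and can have not moved. The three large balls are in the end tray, but only two of the four small ones could be seen in the side tray (the sorter's wall hides part of it), and no strays showed.

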